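# Shut the float-pad air and pile the angle brackets alternately

### The arm

A 6-joint arm with a two-finger parallel gripper is mounted at the origin on the work surface. World frame = base frame: x ahead of the robot, y to its left, z up, the work surface at z = 0. Lengths are in m, angles in degrees, forces in N, time in s.
With the tool pointing down it reaches from about 0.35 to 0.875 m from the base axis. Payload 4.2 kg.
Tool frame: the origin (TCP) lies at the very end of the fingers, on their centre line; the grasp point (between the pads) lies behind it (r.grip_point_offset is the z of the grasp point in the tool frame, in m); z points along the fingers, y is the direction in which the jaws open and shut (so a half turn about z gives the same grasp; the last joint's range is limited). The gripper opens to 87 mm and grips with 3 to 60 N. Pads are 19 mm wide; open, the fingers measure 117 mm over their backs; the gripper's body (75 mm by 190 mm) begins 51 mm behind the grasp point.
Start: joints at [89.187, 22.042, 0.453, 0, -68.411, -14.817], TCP at [0.168, 0.602, 0.223] pointing down, gripper open.
Joint ranges: [-179.83, 179.83], [-69.29, 118.12], [-61.27, 80.66], [-181.25, 117.63], [-171.15, -9.14], [-177.46, 177.46]. Speed limits (degrees/s): [159.86, 159.86, 180, 180, 180, 180].

### API

Orientations are given as a 3x3 rotation matrix whose columns are the frame's x, y, z axes.
In Python, from station import r, capture, workorder gives the robot as it stands. The module is installed in compiled form; this text tells all that it offers.
- The arm moves only by the shell command python3 -m crank 'ROWS'. ROWS is JSON, a list of rows, each an object with "delta_rot": the turn, a rotation vector about the tool's x, y, z in rad, a list of three; "linear": the shift along the tool's x, y, z in m, a list of three; "gripper": the opening in per cent of the stroke, from 0 (shut) to 100 (fully open). A call has 1 to 10 rows; each row shifts and turns the commanded pose from where the row before left it, along the tool's axes as they then stand; what a row does not reach is not made up. A row lasts 1/8 s, in which the tool goes at most 62.5 mm and 10.7 degrees, less where a joint would pass 70% of its speed; a pose out of reach is approached as far as the arm can. A call is refused whole if a number of a shift passes 0.0625 or a number of a turn 0.188, either way. A call with a gripper value outside its range is refused whole. The fingers move at their own pace and stop on an object; the grip force is fixed at half the most. Time passes only in rows, so rows that do not move let the fingers close. It gives the time, the measured TCP pose, the force and the opening at its end, in the units of the state.
- r.sense(): the state, without advancing time (a new reading comes with each control period).
- capture(name): name is "side" or "top"; returns a dict with "img" (420x560x3 uint8, blue, green, red), "fx", "fy", "cx", "cy" (pixels), "world_from_camera" (4x4, takes a point from camera to world coordinates). Camera axes: x right, y down, z forward; pixel columns grow to the right and rows downward; lengths in m; the calibration is good to about 2 mm. A picture is of the moment at which its call begins. There is no depth.
- workorder.finish_job(): hands the job in, once; it reports no verdict.
The state is a dict: "time_s": time; "joints": joint angles; "joint_velocities": joint speeds; "effort": joint torques, N m; "tcp_pos": TCP position; "ee_rot": TCP orientation; "wrist_force": force on the tool from outside, world axes, zero at the start; "moment": the same for the moment, N m; "gripper_width": opening from 0.0 (shut) to 1.0 (fully open).
Only numpy, scipy, OpenCV 4.12 (cv2) and the standard library are available. Lean on these libraries where they do the work, as an engineer would, in place of code of your own. Each camera call takes 0.05 s, during which the arm holds its last target.

### The job

First shut the air valve of the float pad: turn its handle fully to its closed stop, square across the pipe. Then pile the two loose angle brackets, flange up, on the bracket that already lies on the pad, each one turned end for end to the one beneath, lying flat with its sides in line and its plain end up close to the flange beneath (a gap of no more than about 12 mm). Leave the bottom bracket where it lies, let go of everything, and don't disturb the screwdriver, the bin or the tape core.

Things in the scene. Friction and masses are not known exactly. Their poses are not given: they have to be found in the camera images.
- bracket_base_center (a point): Bottom bracket, lying on the pad. L-shaped aluminium angle bracket, flange up: plate 130 long (x) x 48 wide (y) x 24 thick; across its -x end a flange 20 thick that rises 20 above the plate (44 in all). Two dark bolt slots. About 0.45 kg, centre of mass 6 towards the flange. Point: centre of the plate (its 24 thickness, flange not counted); x along the plate away from the flange, z up.
- bracket_base_flange (a point): Middle of the top of this bracket's flange, 55 from its plate's centre towards -x and 32 above it. Piling: each plate lies on the plate beneath with its plain end beside that one's flange; butted, its centre lies 20 along the lower bracket's +x and 24 higher. The third so comes just above the first.
- bracket_a_center (a point): Loose bracket on the bench, flange up, same as the bottom one. The loose two may be piled in either order; this one points within about 1.5 rad as the middle one must, bracket_b as the top one must. Point: centre of the plate (its 24 thickness, flange not counted); x along the plate away from the flange, z up.
- bracket_a_flange (a point): Middle of the top of this bracket's flange, 55 from its plate's centre towards -x and 32 above it.
- bracket_b_center (a point): The other loose bracket on the bench, the same in every way, pointing roughly opposite to bracket_a. Point: centre of the plate (its 24 thickness, flange not counted); x along the plate away from the flange, z up.
- bracket_b_flange (a point): Middle of the top of this bracket's flange, 55 from its plate's centre towards -x and 32 above it.
- pad_top (a point): Air-float pad: grey perforated plate 250 (x) x 180 (y) x 12 high, fixed to the bench. Centre of its top face.
- valve_axis (a point): Ball valve: brass body on an aluminium block 75 x 60 x 30, fixed to the bench, with a steel pipe 18 thick and 260 long through it along x, 47 above the bench. This point is on the handle's vertical turning axis at the handle's mid height, 84 above the bench; x runs along the pipe, z is up.
- handle_grip (a point): Valve handle: flat lever from the axis out to 105, its outer 70 a black sleeve 16 wide and 14 high. This point is the middle of the sleeve's height, 75 from the axis; x points outwards along the lever.
- handle (a joint): Angle of the valve handle in rad: 0 = open (lever along the pipe's +x), growing clockwise seen from above to 1.57 = closed stop (lever square across the pipe, along its -y). It stays where it is left; about 0.15 N m turns it.
- driver: Bystander: screwdriver 190 long with a black handle, lying on the bench.
- bin: Bystander: black open bin 110 x 120 x 60 high. Origin under its centre.
- tape: Bystander: empty cardboard tape core, 90 across and 24 high, lying flat. Origin under its centre.
Not all that is in view belongs to the job. What is shaped like the part that bears bracket_b_center but orange or turquoise is not meant.

How it is judged:
By the outcome, as a careful person would: the job done as asked, in the order asked, and still so for the second after the job is handed in, with the robot touching nothing.
It also fails if it takes over 69 s, if anything falls off the work surface, if the arm or the gripper's body presses on something with over 40 N, if the wrist force passes 120 N, or if a joint passes its speed limit or range.

## Working session

There is one attempt and no reset: what is moved stays moved. The work goes in short steps, Python scripts to look and compute and a shell command to move; the robot and the scene stay as the last step left them, time stands still between calls to the robot, and variables do not carry over. Pictures are saved under pics/ and viewed, and the job is handed in when it is done.

```bash
mkdir -p pics; python3 - <<'E'
from station import r,capture,workorder
import cv2,numpy as np
s=r.sense(); print(s, r.grip_point_offset)
for n in("top","side"):
    c=capture(n); cv2.imwrite(f"pics/{n}0.png",c["img"]); np.set_printoptions(precision=4,suppress=True)
    print(n,c["fx"],c["fy"],c["cx"],c["cy"]); print(c["world_from_camera"])
E
```

```text
{'time_s': 0.0, 'joints': array([ 8.91868556e+01,  2.20941894e+01,  3.79931300e-01, -3.01919670e-02,
       -6.84096979e+01, -1.48162537e+01]), 'joint_velocities': array([ 0.11173025, -0.14621214,  0.04478645,  0.03233417, -0.01276942,
       -0.02904084]), 'effort': array([-5.59770751e-05, -3.90669858e+01,  1.87403512e+01,  4.21979383e+00,
        1.09448718e-02, -1.98202406e-04]), 'tcp_pos': array([0.1682005 , 0.60132468, 0.22142139]), 'ee_rot': array([[ 9.62972079e-01, -2.69600637e-01, -5.20630388e-04],
       [-2.69601128e-01, -9.62969669e-01, -2.15622008e-03],
       [ 7.99670333e-05,  2.21674227e-03, -9.99997540e-01]]), 'wrist_force': array([ 0.69620721,  0.15301509, -0.36551031]), 'moment': array([ 0.01057144, -0.03916076, -0.01559861]), 'gripper_width': 1.00182619384985} -0.0187
top 490.31254777880633 490.31254777880633 271.0857309045371 212.34077160790613
[[ 0.0156 -0.9977  0.0655  0.4671]
 [-0.9998 -0.0151  0.0088 -0.0972]
 [-0.0078 -0.0656 -0.9978  1.5354]
 [ 0.      0.      0.      1.    ]]
side 444.2876639158919 444.2876639158919 285.7452765019961 212.81361679384239
[[ 0.7766 -0.4489  0.442   0.0576]
 [-0.63   -0.556   0.5422 -0.6993]
 [ 0.0023 -0.6996 -0.7146  0.8655]
 [ 0.      0.      0.      1.    ]]
```

View pics/top0.png

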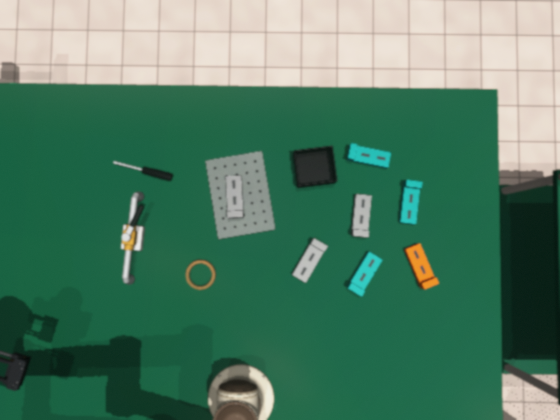

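View pics/side0.png

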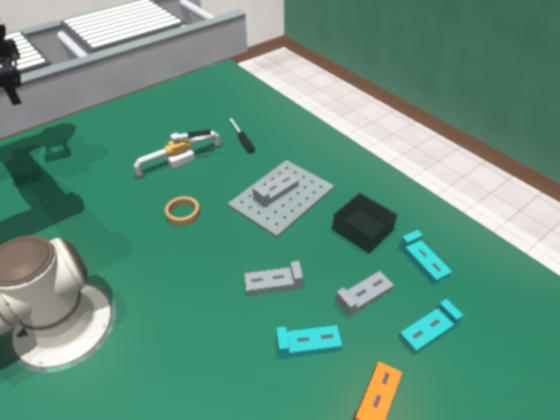

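Both views show two grey loose brackets, at top px (310,260) and (362,215). Lookalikes are turquoise at (370,155), (411,202) and (366,274), and orange at (422,265). The base bracket is at (234,196) on the pad, and the valve is at (131,237) with its handle running up to (136,208). I'll crop closer to check.

```bash
python3 - <<'E'
import cv2,numpy as np
a=cv2.imread("pics/top0.png"); b=cv2.imread("pics/side0.png")
f=lambda im,x,y,w,h,s:cv2.resize(im[y:y+h,x:x+w],None,fx=s,fy=s,interpolation=cv2.INTER_CUBIC)
def pad(i):
    o=np.zeros((300,400,3),np.uint8);o[:i.shape[0],:i.shape[1]]=i[:300,:400];return o
o=np.vstack([np.hstack([pad(f(a,195,145,90,100,3)),pad(f(a,285,185,100,100,3))]),np.hstack([pad(f(a,95,150,100,100,3)),pad(f(b,130,120,100,60,4))])])
cv2.imwrite("pics/crop0.png",o)
o=np.vstack([np.hstack([pad(f(b,225,155,115,85,3)),pad(f(b,235,255,70,50,5))]),np.hstack([pad(f(b,330,265,70,50,5)),pad(f(b,165,120,60,50,6))])])
cv2.imwrite("pics/crop1.png",o)
E
```

```text
(no output)
```

View pics/crop0.png

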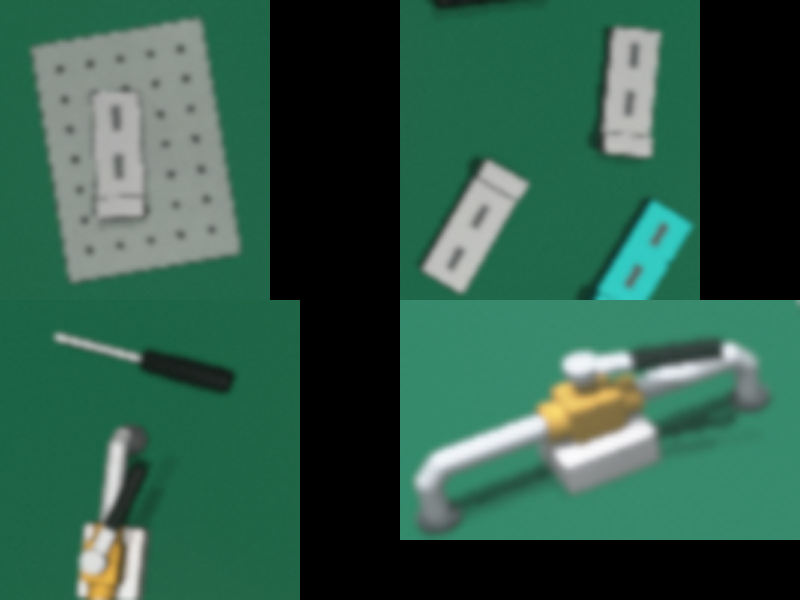

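View pics/crop1.png

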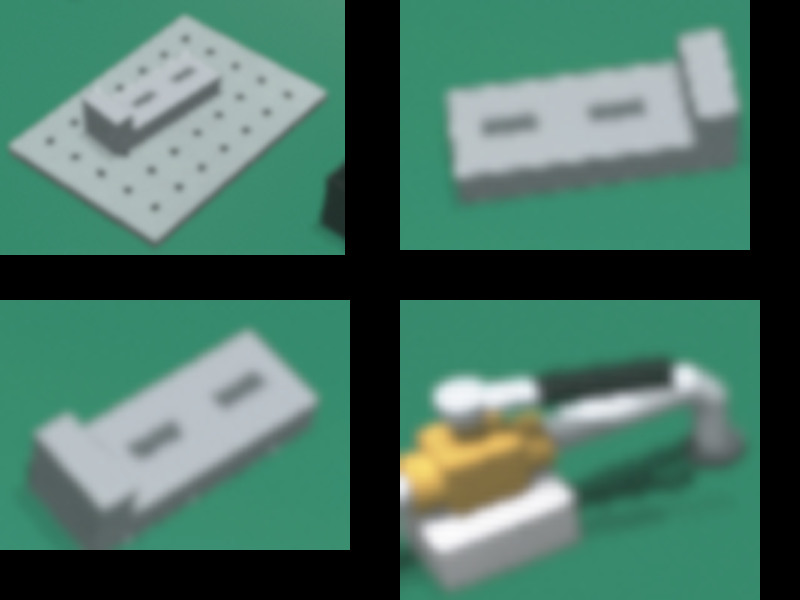

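```bash
cat > h.py <<'E'
import cv2,numpy as np
from station import r,capture,workorder
np.set_printoptions(precision=4,suppress=True)
def ray(c,uv,z):
    uv=np.atleast_2d(np.asarray(uv,float)); M=c["world_from_camera"]
    d=np.c_[(uv[:,0]-c["cx"])/c["fx"],(uv[:,1]-c["cy"])/c["fy"],np.ones(len(uv))]@M[:3,:3].T
    o=M[:3,3]; t=(z-o[2])/d[:,2]; return (o+d*t[:,None])[:,:2]
def pix(c,p):
    M=np.linalg.inv(c["world_from_camera"]); q=np.atleast_2d(p)@M[:3,:3].T+M[:3,3]
    return np.c_[q[:,0]/q[:,2]*c["fx"]+c["cx"],q[:,1]/q[:,2]*c["fy"]+c["cy"]]
E
python3 - <<'E'
from h import *
c=capture("top"); im=c["img"]; hsv=cv2.cvtColor(im,cv2.COLOR_BGR2HSV)
for uv in [(234,185),(215,180),(310,262),(302,262),(362,210),(234,213),(136,208),(130,232),(140,240)]: print(uv,im[uv[1],uv[0]],hsv[uv[1],uv[0]])
K=6
def sub(x,y,w,h): return cv2.resize(im[y:y+h,x:x+w],None,fx=K,fy=K,interpolation=cv2.INTER_CUBIC)
def up2uv(p,x,y): return (np.asarray(p)+.5)/K-.5+[x,y]
for name,(x,y,w,h),t,z0 in [("base",(215,165,38,62),172,.012),("A",(285,230,50,60),130,0),("B",(345,185,35,60),130,0)]:
    s=sub(x,y,w,h); g=s.min(2); m=(g>t).astype(np.uint8)
    cs,_=cv2.findContours(m,cv2.RETR_EXTERNAL,cv2.CHAIN_APPROX_NONE); k=max(cs,key=cv2.contourArea)
    box=up2uv(cv2.boxPoints(cv2.minAreaRect(k)),x,y)
    P=ray(c,box,z0+.024); 
    e=[np.linalg.norm(P[i]-P[(i+1)%4]) for i in range(4)]
    print(name,"box",box.round(1).tolist(),"ctr",P.mean(0),"edges",np.array(e))
    # slots
    hull=np.zeros_like(m); cv2.drawContours(hull,[k],-1,1,-1); hull=cv2.erode(hull,np.ones((25,25)))
    d=((g<t-35)&(hull>0)).astype(np.uint8)
    n,l,st,ce=cv2.connectedComponentsWithStats(d)
    for i in range(1,n):
        if st[i,4]>60: print("  slot",st[i,4],ray(c,up2uv(ce[i],x,y),z0+.024)[0], up2uv(ce[i],x,y))
    cv2.drawContours(s,[k],-1,(0,0,255),1); cv2.imwrite(f"pics/seg_{name}.png",s)
cv2.imwrite("pics/seg.png",np.hstack([cv2.resize(cv2.imread(f"pics/seg_{n}.png"),(250,400)) for n in("base","A","B")]))
E
```

```text
(234, 185) [112 113 112] [ 60   2 113]
(215, 180) [137 143 137] [ 60  11 143]
(310, 262) [184 186 186] [ 30   3 186]
(302, 262) [189 192 191] [ 40   4 192]
(362, 210) [182 185 184] [ 40   4 185]
(234, 213) [177 179 179] [ 30   3 179]
(136, 208) [94 97 90] [77 18 97]
(130, 232) [191 197 200] [ 20  11 200]
(140, 240) [201 205 205] [ 30   5 205]
base box [[226.2, 177.8], [239.6, 176.8], [241.7, 208.5], [228.3, 209.4]] ctr [0.6231 0.0311] edges [0.0414 0.0979 0.0412 0.0979]
  slot 781 [0.6021 0.0301] [234.1503 199.8842]
A box [[291.5, 274.1], [313.6, 237.5], [327.4, 245.9], [305.3, 282.5]] ctr [ 0.4216 -0.2038] edges [0.1312 0.0494 0.131  0.0492]
B box [[351.9, 235.7], [354.7, 193.7], [370.9, 194.8], [368.1, 236.8]] ctr [ 0.5617 -0.3626] edges [0.1302 0.0501 0.1302 0.0498]
```

View pics/seg.png

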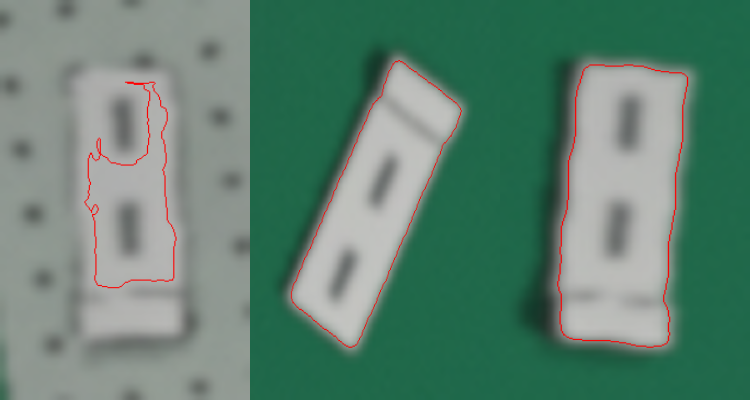

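```bash
cat >> h.py <<'E'
K=6
def up2uv(p,x,y): return (np.asarray(p)+.5)/K-.5+[x,y]
def sub(im,x,y,w,h): return cv2.resize(im[y:y+h,x:x+w],None,fx=K,fy=K,interpolation=cv2.INTER_CUBIC)
def seg(c,name,roi,t,z,ts=155):
    x,y,w,h=roi; s=sub(c["img"],*roi); g=s.min(2); m=(g>t).astype(np.uint8)
    m=cv2.morphologyEx(m,cv2.MORPH_OPEN,np.ones((9,9)))
    cs,_=cv2.findContours(m,cv2.RETR_EXTERNAL,cv2.CHAIN_APPROX_NONE); k=max(cs,key=cv2.contourArea)
    box=up2uv(cv2.boxPoints(cv2.minAreaRect(k)),x,y); P=ray(c,box,z)
    if np.linalg.norm(P[0]-P[1])<np.linalg.norm(P[1]-P[2]): P=np.roll(P,-1,0)
    d=P[0]-P[1]; print(name,"ctr",P.mean(0),"LxW",np.linalg.norm(d),np.linalg.norm(P[1]-P[2]),"yaw",np.degrees(np.arctan2(d[1],d[0])))
    hull=np.zeros_like(m); cv2.drawContours(hull,[cv2.convexHull(k)],-1,1,-1); hull=cv2.erode(hull,np.ones((31,31)))
    n,l,st,ce=cv2.connectedComponentsWithStats(((g<ts)&(hull>0)).astype(np.uint8))
    S=[ray(c,up2uv(ce[i],x,y),z)[0] for i in range(1,n) if st[i,4]>200]; print("  slots",[st[i,4] for i in range(1,n)],np.array(S).tolist())
    if len(S)>1:
        d=S[0]-S[1]; print("  slot mid",(S[0]+S[1])/2,"yaw",np.degrees(np.arctan2(d[1],d[0])))
    cv2.drawContours(s,[k],-1,(0,0,255),1); cv2.imwrite(f"pics/seg_{name}.png",s)
E
python3 - <<'E'
from h import *
c=capture("top")
seg(c,"base",(220,168,30,56),160,.036,140)
seg(c,"A",(285,230,50,60),130,.024)
seg(c,"B",(345,185,35,60),130,.024)
im=c["img"];x,y,w,h=100,185,60,110
s=sub(im,x,y,w,h); hsv=cv2.cvtColor(s,cv2.COLOR_BGR2HSV)
m=((s.max(2)<60)).astype(np.uint8); m[:, :]=m
n,l,st,ce=cv2.connectedComponentsWithStats(m)
for i in range(1,n):
    if st[i,4]>300:
        k=cv2.findContours((l==i).astype(np.uint8),0,1)[0][0]
        b=up2uv(cv2.boxPoints(cv2.minAreaRect(k)),x,y); print("dark",st[i,4],up2uv(ce[i],x,y),ray(c,b,.091).tolist())
cv2.imwrite("pics/valve.png",cv2.resize(s,None,fx=.85,fy=.85))
cv2.imwrite("pics/valve_s.png",cv2.resize(capture("side")["img"][110:180,125:235],None,fx=7,fy=7,interpolation=cv2.INTER_CUBIC))
cv2.imwrite("pics/segb.png",cv2.imread("pics/seg_base.png"))
E
```

```text
base ctr [0.6148 0.0302] LxW 0.1245461729186065 0.04585140863575012 yaw 2.010747760313588
  slots [np.int32(899), np.int32(848)] [[0.6519723088675006, 0.03380162753793245], [0.6019934915874634, 0.030190649427408178]]
  slot mid [0.627 0.032] yaw 4.132449285587083
A ctr [ 0.4217 -0.2037] LxW 0.13118623082258257 0.049363920013537135 yaw 149.40786342949409
  slots [np.int32(884), np.int32(877)] [[0.4316359534190406, -0.20893242368122483], [0.38880819178002385, -0.1847226279518882]]
  slot mid [ 0.4102 -0.1968] yaw -29.478727879917447
B ctr [ 0.5617 -0.3625] LxW 0.12974630055134082 0.049861762272361554 yaw 176.28274982616074
  slots [np.int32(1065), np.int32(1021), np.int32(28), np.int32(25)] [[0.5997286980912319, -0.36614847107523807], [0.550218381553544, -0.36122006533044737]]
  slot mid [ 0.575  -0.3637] yaw -5.684667394436901
dark 4115 [137.5062 214.1652] [[0.5207743959232343, 0.3313817865690565], [0.5857109464045458, 0.3077412584716054], [0.5793335231151684, 0.29097759952337265], [0.5144398962499611, 0.31465561493825545]]
```

View pics/valve.png

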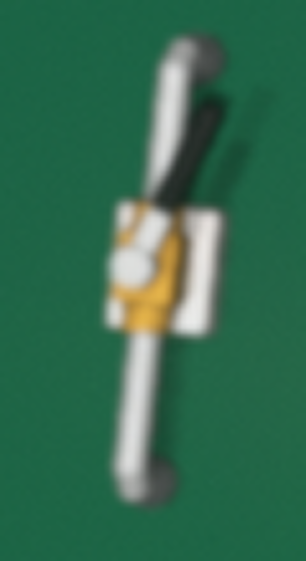

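View pics/segb.png

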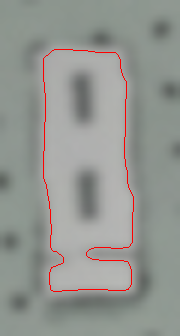

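View pics/valve_s.png

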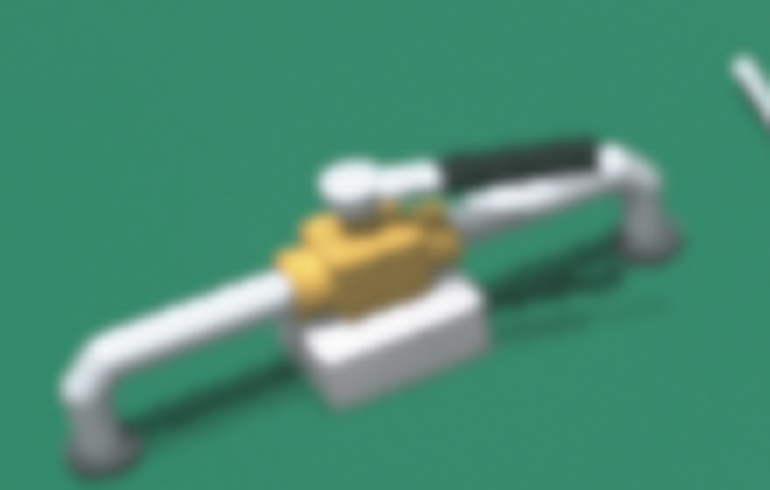

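```bash
python3 -m crank '[{"linear":[0.0454,0.0143,0],"delta_rot":[0,0,0],"gripper":0},{"linear":[0.0454,0.0143,0],"delta_rot":[0,0,0],"gripper":0},{"linear":[0.0454,0.0143,0],"delta_rot":[0,0,0],"gripper":0},{"linear":[0.0454,0.0143,0],"delta_rot":[0,0,0],"gripper":0},{"linear":[0.0454,0.0143,0],"delta_rot":[0,0,0],"gripper":0},{"linear":[0.0454,0.0143,0],"delta_rot":[0,0,0],"gripper":0},{"linear":[0.0454,0.0143,0],"delta_rot":[0,0,0],"gripper":0},{"linear":[0.0454,0.0143,0],"delta_rot":[0,0,0],"gripper":0},{"linear":[0.0454,0.0143,0],"delta_rot":[0,0,0],"gripper":0},{"linear":[0.0454,0.0143,0],"delta_rot":[0,0,0],"gripper":0}]'
```

```text
time_s: 1.5
tcp_pos: [0.5682, 0.3408, 0.2224]
ee_rot: [[0.963, -0.269, -0.0], [-0.269, -0.963, -0.0], [-0.0, 0.0, -1.0]]
wrist_force: [0.3, 1.0, 0.4]
gripper_width: 0.023
```

```bash
python3 -m crank '[{"linear":[0,0,0.05],"delta_rot":[0,0,0],"gripper":0},{"linear":[0,0,0.05],"delta_rot":[0,0,0],"gripper":0},{"linear":[0,0,0.05],"delta_rot":[0,0,0],"gripper":0},{"linear":[0,0,0],"delta_rot":[0,0,0],"gripper":0}]'
python3 - <<'E'
from h import *
c=capture("top"); i=cv2.resize(c["img"][180:300,80:200],None,fx=5,fy=5,interpolation=cv2.INTER_CUBIC); cv2.imwrite("pics/v1.png",i)
c=capture("side"); i=cv2.resize(c["img"][80:190,110:250],None,fx=5,fy=5,interpolation=cv2.INTER_CUBIC); cv2.imwrite("pics/v1s.png",i)
ax=np.array([.484,.335]); R=np.array([[.963,-.269],[-.269,-.963]])
p=r.sense()["tcp_pos"][:2]
# tool-frame waypoints: lever angle th, finger centre at lever pt + off*normal(ccw)
prev=p
for th,off,rad in [(-20,20,.075),(-30,19,.075),(-45,19,.075),(-60,19,.075),(-75,19,.075),(-88,18,.075),(-96,18,.075)]:
    a=np.radians(th); q=ax+rad*np.array([np.cos(a),np.sin(a)])+off*1e-3*np.array([-np.sin(a),np.cos(a)])
    print(th,q,R.T@(q-prev)); prev=q
E
```

```text
time_s: 2.0
tcp_pos: [0.5645, 0.3395, 0.0679]
ee_rot: [[0.963, -0.27, -0.008], [-0.27, -0.963, -0.007], [-0.006, 0.009, -1.0]]
wrist_force: [1.0, -0.2, -0.4]
gripper_width: 0.003
-20 [0.5613 0.3281] [-0.0026  0.0155]
-30 [0.5585 0.314 ] [0.0011 0.0144]
-45 [0.5505 0.2954] [-0.0027  0.02  ]
-60 [0.538  0.2795] [-0.0078  0.0186]
-75 [0.5218 0.2675] [-0.0123  0.016 ]
-88 [0.5046 0.2607] [-0.0147  0.0112]
-96 [0.4941 0.2585] [-0.0096  0.0049]
```

View pics/v1.png

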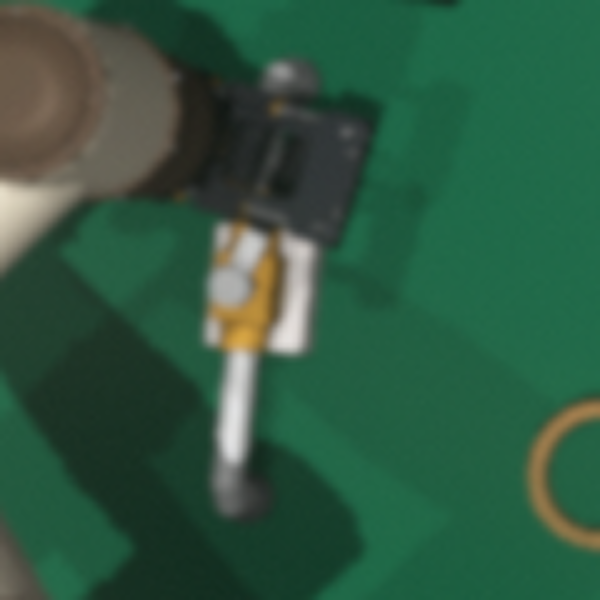

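View pics/v1s.png

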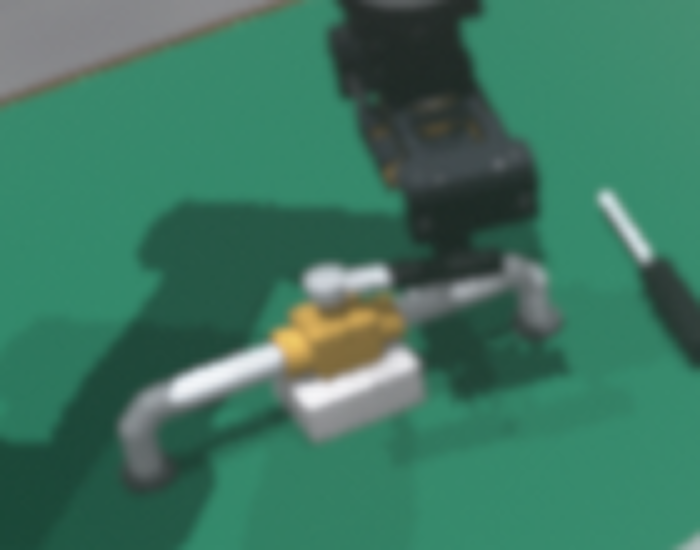

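The tool stands behind the lever, on its pipe side, and overlaps the sleeve's height. Now I'll push along the arc.

```bash
python3 -m crank '[{"linear":[-0.002,0.0155,0],"delta_rot":[0,0,0],"gripper":0},{"linear":[0.001,0.0145,0],"delta_rot":[0,0,0],"gripper":0},{"linear":[-0.0027,0.020,0],"delta_rot":[0,0,0],"gripper":0},{"linear":[-0.0078,0.0186,0],"delta_rot":[0,0,0],"gripper":0},{"linear":[-0.0123,0.016,0],"delta_rot":[0,0,0],"gripper":0},{"linear":[-0.0147,0.0112,0],"delta_rot":[0,0,0],"gripper":0},{"linear":[0,0,0],"delta_rot":[0,0,0],"gripper":0},{"linear":[0,0,0],"delta_rot":[0,0,0],"gripper":0}]'
python3 - <<'E'
from h import *
c=capture("side"); i=cv2.resize(c["img"][80:190,110:250],None,fx=5,fy=5,interpolation=cv2.INTER_CUBIC); cv2.imwrite("pics/v2s.png",i)
E
```

```text
time_s: 3.1
tcp_pos: [0.5045, 0.2597, 0.0733]
ee_rot: [[0.963, -0.27, 0.001], [-0.27, -0.963, 0.0], [0.0, -0.0, -1.0]]
wrist_force: [0.1, -0.4, -0.3]
gripper_width: 0.007
```

View pics/v2s.png

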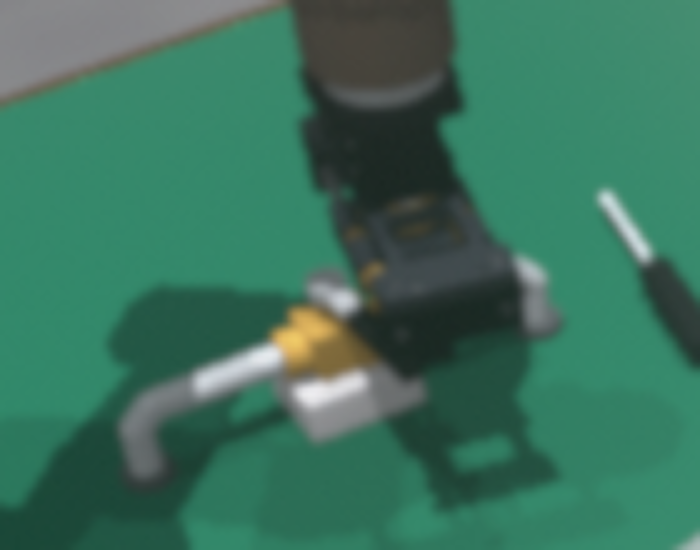

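```bash
for i in 1; do python3 -m crank '[{"linear":[-0.0077,0.0022,0],"delta_rot":[0,0,0],"gripper":0},{"linear":[-0.0039,0.0011,0],"delta_rot":[0,0,0],"gripper":0},{"linear":[0,0,0],"delta_rot":[0,0,0],"gripper":0},{"linear":[0,0,0],"delta_rot":[0,0,0],"gripper":0}]'; done
```

```text
time_s: 3.65
tcp_pos: [0.4969, 0.2603, 0.0732]
ee_rot: [[0.964, -0.267, 0.009], [-0.267, -0.964, 0.002], [0.008, -0.004, -1.0]]
wrist_force: [16.3, -6.3, -5.8]
gripper_width: 0.008
```

```bash
python3 -m crank '[{"linear":[0.03,-0.0085,0],"delta_rot":[0,0,0],"gripper":0},{"linear":[0.01,0,-0.02],"delta_rot":[0,0,0],"gripper":0},{"linear":[0,0,-0.05],"delta_rot":[0,0,0],"gripper":0},{"linear":[0,0.0,-0.06],"delta_rot":[0,0,0],"gripper":100},{"linear":[0.0,0.06,0],"delta_rot":[0,0,0],"gripper":100},{"linear":[0.0,0.06,0],"delta_rot":[0,0,0.1],"gripper":100},{"linear":[0.0,0.06,0],"delta_rot":[0,0,0.1],"gripper":100},{"linear":[0,0,0],"delta_rot":[0,0,0],"gripper":100},{"linear":[0,0,0],"delta_rot":[0,0,0],"gripper":100}]'
python3 - <<'E'
from h import *
c=capture("top"); cv2.imwrite("pics/t3.png",c["img"]);i=cv2.resize(c["img"][180:300,80:200],None,fx=5,fy=5,interpolation=cv2.INTER_CUBIC); cv2.imwrite("pics/v3.png",i)
c=capture("side"); cv2.imwrite("pics/s3.png",c["img"])
x,y,w,h=100,185,80,110
c=capture("top"); s=sub(c["img"],x,y,w,h)
n,l,st,ce=cv2.connectedComponentsWithStats((s.max(2)<60).astype(np.uint8))
for i in range(1,n):
    if st[i,4]>300:
        k=cv2.findContours((l==i).astype(np.uint8),0,1)[0][0]
        print("dark",st[i,4],ray(c,up2uv(cv2.boxPoints(cv2.minAreaRect(k)),x,y),.091).tolist())
E
```

```text
time_s: 4.78
tcp_pos: [0.4788, 0.086, 0.2027]
ee_rot: [[0.89, -0.455, 0.0], [-0.455, -0.89, 0.0], [0.0, -0.0, -1.0]]
wrist_force: [0.2, 0.1, -0.7]
gripper_width: 0.609
dark 9771 [[0.5427807816826019, 0.25945642070591757], [0.6000963478155225, 0.1954695649723631], [0.5655818066899131, 0.16458797748100398], [0.508441591467257, 0.22853127853438213]]
dark 852 [[0.4829540676438074, 0.3067892830628922], [0.49199544902229664, 0.28106905269963856], [0.48262020238773135, 0.2776141753227417], [0.4735852307295116, 0.3033238134430808]]
dark 6138 [[0.33943515054881956, 0.2778100925655964], [0.3407858800460304, 0.19469852142696562], [0.31709203743986847, 0.1940223845103526], [0.31573218849417733, 0.27704344359303446]]
```

View pics/v3.png

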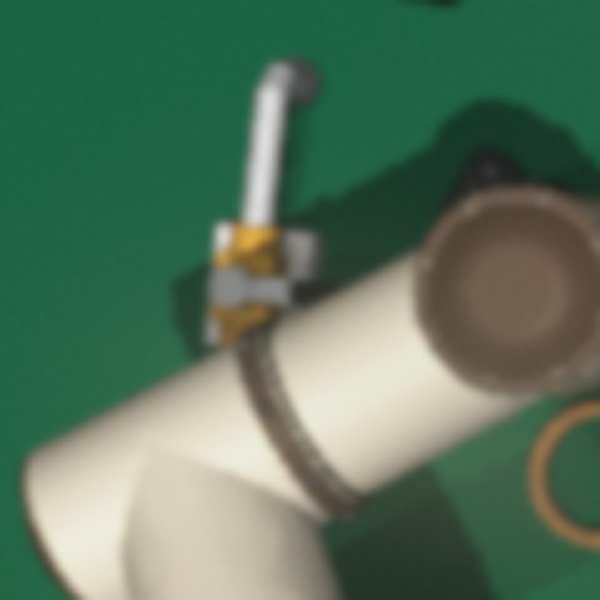

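View pics/s3.png

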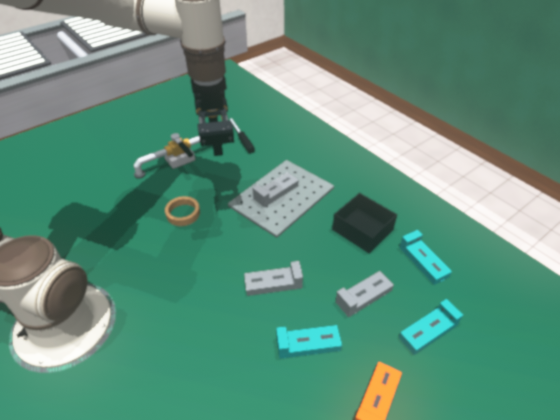

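```bash
python3 -m crank '[{"linear":[0.0141,0.0473,0],"delta_rot":[0,0,0],"gripper":100},{"linear":[0.0141,0.0473,0],"delta_rot":[0,0,0],"gripper":100},{"linear":[0.0141,0.0473,0],"delta_rot":[0,0,0],"gripper":100},{"linear":[0.0141,0.0473,0],"delta_rot":[0,0,0],"gripper":100},{"linear":[0.0141,0.0473,0],"delta_rot":[0,0,0],"gripper":100},{"linear":[0.0141,0.0473,0],"delta_rot":[0,0,0.045],"gripper":100},{"linear":[0,0,0.05],"delta_rot":[0,0,0],"gripper":100},{"linear":[0,0,0],"delta_rot":[0,0,0],"gripper":100},{"linear":[0,0,0],"delta_rot":[0,0,0],"gripper":100}]'
cat >> h.py <<'E'
def edges(c,name,roi,rows,z):
    # near-vertical bracket: per-row left/right edge of strongest gradient in upsampled crop
    x,y,w,h=roi; g=cv2.GaussianBlur(sub(c["img"],*roi).min(2).astype(np.float32),(0,0),2)
    gx=cv2.Sobel(g,cv2.CV_32F,1,0); L=[];R=[]
    for v in range(int((rows[0]-y)*K),int((rows[1]-y)*K)):
        L.append((gx[v].argmax(),v)); R.append((gx[v].argmin(),v))
    out=[]
    for E in (L,R):
        P=ray(c,up2uv(E,x,y),z); f=cv2.fitLine(P.astype(np.float32),cv2.DIST_HUBER,0,.001,.001).ravel()
        d=f[:2]*np.sign(f[0]); out.append((f[2:],np.degrees(np.arctan2(d[1],d[0]))))
        print(name,"pt",f[2:],"yaw",out[-1][1],"res",np.abs((P-f[2:])@np.array([-d[1],d[0]])).mean())
    return out
E
python3 - <<'E'
from h import *
c=capture("top"); cv2.imwrite("pics/t4.png",c["img"])
edges(c,"base",(220,168,30,56),(180,206),.036)
edges(c,"B",(345,185,35,60),(198,227),.024)
E
```

```text
time_s: 6.05
tcp_pos: [0.4262, -0.205, 0.1536]
ee_rot: [[0.87, -0.493, 0.001], [-0.493, -0.87, -0.001], [0.001, 0.0, -1.0]]
wrist_force: [0.9, -0.1, -0.2]
gripper_width: 0.999
base pt [0.6181 0.0319] yaw -4.091546 res 0.012052068054411978
base pt [0.6282 0.0255] yaw 22.949839 res 0.011432372919820506
B pt [ 0.5724 -0.3379] yaw -5.644662 res 0.0002976234223642214
B pt [ 0.5635 -0.3875] yaw -5.358202 res 0.0003541839044259127
```

View pics/t4.png

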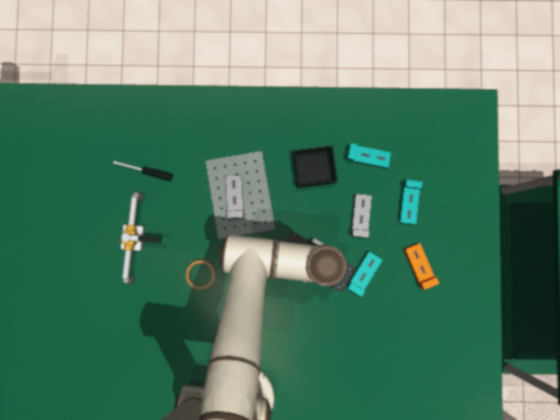

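```bash
python3 -m crank '[{"linear":[0,0,0.05],"delta_rot":[0,0,0],"gripper":100},{"linear":[0,0,0.05],"delta_rot":[0,0,0],"gripper":100},{"linear":[0,0,0.03],"delta_rot":[0,0,0],"gripper":100},{"linear":[0,0,0.0175],"delta_rot":[0,0,0],"gripper":100},{"linear":[0,0,0],"delta_rot":[0,0,0],"gripper":100},{"linear":[0,0,0],"delta_rot":[0,0,0],"gripper":100}]'
python3 - <<'E'
from h import *
c=capture("side"); i=cv2.resize(c["img"][200:320,210:350],None,fx=5,fy=5,interpolation=cv2.INTER_CUBIC); cv2.imwrite("pics/a1.png",i)
c=capture("top")
for lo,hi,nm in((222,231.5,"L"),(237,248,"R")):
    x,y=220,168; g=cv2.GaussianBlur(sub(c["img"],220,168,30,56).min(2).astype(np.float32),(0,0),2); gx=cv2.Sobel(g,cv2.CV_32F,1,0)
    a,b=int((lo-x)*K),int((hi-x)*K); E=[]
    for v in range(int((179-y)*K),int((206-y)*K)):
        row=gx[v,a:b]; E.append((a+(row.argmax() if nm=="L" else row.argmin()),v))
    P=ray(c,up2uv(E,x,y),.036); f=cv2.fitLine(P.astype(np.float32),cv2.DIST_HUBER,0,.001,.001).ravel(); d=f[:2]*np.sign(f[0])
    print(nm,f[2:],np.degrees(np.arctan2(d[1],d[0])),np.abs((P-f[2:])@np.array([-d[1],d[0]])).mean())
E
```

```text
time_s: 6.85
tcp_pos: [0.4266, -0.2052, 0.0065]
ee_rot: [[0.87, -0.494, 0.003], [-0.494, -0.87, -0.001], [0.003, -0.001, -1.0]]
wrist_force: [0.8, 0.2, -0.3]
gripper_width: 1.001
L [0.6215 0.0535] 4.1289816 0.001614782769652652
R [0.6224 0.0081] 4.363471 0.0007493380588200285
```

View pics/a1.png

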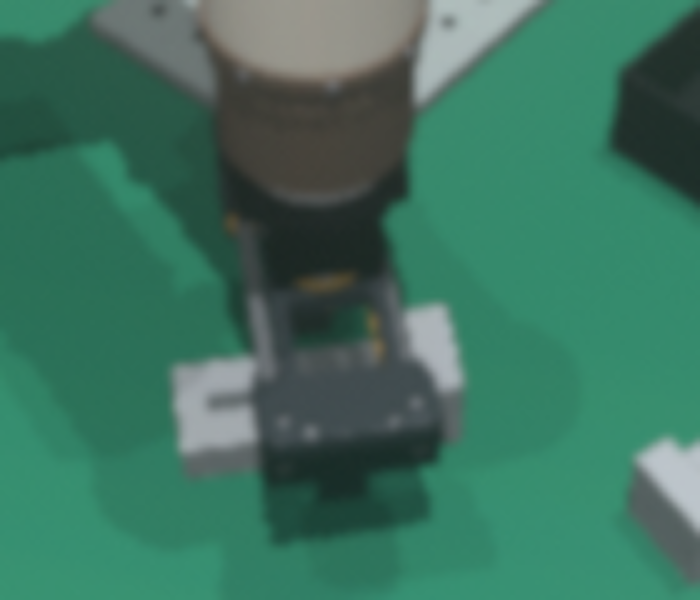

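```bash
python3 -m crank '[{"linear":[0,0,0.003],"delta_rot":[0,0,0],"gripper":100},{"linear":[0,0,0],"delta_rot":[0,0,0],"gripper":40},{"linear":[0,0,0],"delta_rot":[0,0,0],"gripper":40},{"linear":[0,0,0],"delta_rot":[0,0,0],"gripper":40},{"linear":[0,0,0],"delta_rot":[0,0,0],"gripper":40},{"linear":[0,0,0],"delta_rot":[0,0,0],"gripper":40}]'
```

```text
time_s: 7.7
tcp_pos: [0.4247, -0.2054, 0.002]
ee_rot: [[0.869, -0.495, -0.0], [-0.495, -0.869, -0.0], [-0.0, 0.0, -1.0]]
wrist_force: [-0.1, -1.4, 0.1]
gripper_width: 0.547
```

```bash
python3 -m crank '[{"linear":[0,0,0],"delta_rot":[0,0,0],"gripper":0},{"linear":[0,0,0],"delta_rot":[0,0,0],"gripper":0},{"linear":[0,0,-0.03],"delta_rot":[0,0,0],"gripper":0},{"linear":[0,0,-0.05],"delta_rot":[0,0,0],"gripper":0},{"linear":[0,0,-0.05],"delta_rot":[0,0,0],"gripper":0},{"linear":[0,0,0],"delta_rot":[0,0,0],"gripper":0},{"linear":[0,0,0],"delta_rot":[0,0,0],"gripper":0}]'
python3 - <<'E'
from h import *
c=capture("side"); i=cv2.resize(c["img"][150:270,220:360],None,fx=5,fy=5,interpolation=cv2.INTER_CUBIC); cv2.imwrite("pics/a2.png",i)
print(r.sense()["wrist_force"],r.sense()["moment"],r.sense()["gripper_width"])
E
```

```text
time_s: 8.57
tcp_pos: [0.4231, -0.2047, 0.1305]
ee_rot: [[0.868, -0.496, -0.003], [-0.496, -0.868, 0.002], [-0.004, 0.0, -1.0]]
wrist_force: [-0.7, -0.3, -4.5]
gripper_width: 0.55
[-0.0906 -0.5332 -4.5812] [-0.0076 -0.026   0.0708] 0.5498130092912898
```

View pics/a2.png

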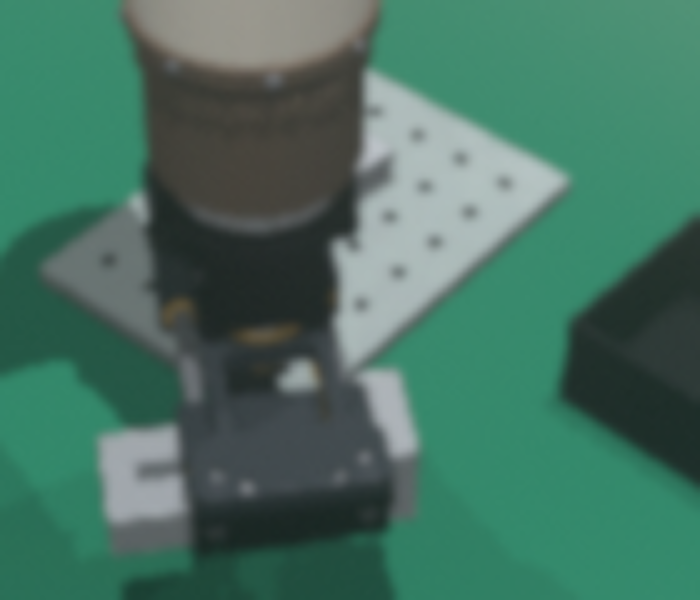

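```bash
python3 - <<'E'
from h import *
c=capture("side"); s=r.sense(); p=s["tcp_pos"]; R=s["ee_rot"]; zb=p[2]-.002
x=R[:2,0]; y=R[:2,1]
for uv,z in [((239.6,237.4),zb+.024),((241.6,255),zb+.024),((300,224),zb+.044),((303.6,241),zb+.044)]:
    q=ray(c,uv,z)[0]-p[:2]; print(uv,"along x",q@x,"y",q@y)
# target for A
yaw=np.radians(4.2); ex=np.array([np.cos(yaw),np.sin(yaw)]); B=np.array([.6137,.0305])
A=B+ex*.024; print("A centre target",A)
E
```

```text
(239.6, 237.4) along x -0.0661966766991104 y -0.021966597543340276
(241.6, 255) along x -0.06649491520680602 y 0.026652728050805548
(300, 224) along x 0.06416704202788773 y -0.021467488948996808
(303.6, 241) along x 0.06266409766807615 y 0.02668125911341957
A centre target [0.6376 0.0323]
```

```bash
python3 - <<'E'
from h import *
b=cv2.imread("pics/s3.png"); cv2.imwrite("pics/bs.png",cv2.resize(b[160:215,240:315],None,fx=10,fy=10,interpolation=cv2.INTER_CUBIC))
E
```

```text
(no output)
```

View pics/bs.png

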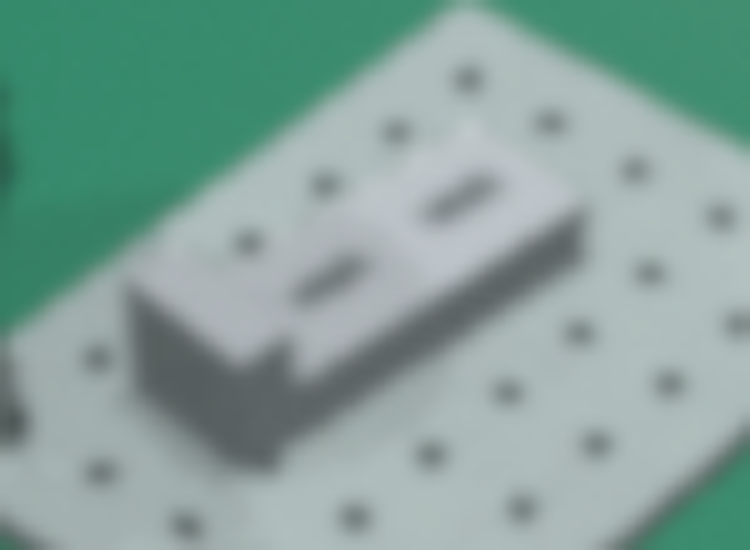

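```bash
python3 - <<'E'
from h import *
c=capture("side"); yaw=np.radians(4.2); ex=np.array([np.cos(yaw),np.sin(yaw)]); ey=np.array([-ex[1],ex[0]]); B=np.array([.6137,.0305])
for n,uv,z in [("plainR",(298,180.2),.036),("plainL",(287,172.3),.036),("plainRbot",(297.7,185.75),.012),("flL",(252.35,187.05),.056),("flR",(263.35,196.35),.056),("inner",(269.5,198),.036)]:
    q=ray(c,uv,z)[0]; print(n,q,"rel",(q-B)@ex,(q-B)@ey)
E
```

```text
plainR [0.6785 0.0082] rel 0.06302611422512476 -0.026984238550989588
plainL [0.676  0.0541] rel 0.06387817305164059 0.019021310126708785
plainRbot [0.6804 0.0109] rel 0.0650847775764444 -0.024409281785101364
flL [0.5495 0.0473] rel -0.06276830205277315 0.021441092165954932
flR [ 0.5507 -0.0005] rel -0.06513773759053777 -0.02633479925537943
inner [0.5719 0.0011] rel -0.0438676041712426 -0.026226224722251102
```

```bash
python3 -m crank '[{"linear":[0,0,0],"delta_rot":[0,0,-0.148],"gripper":0},{"linear":[0,0,0],"delta_rot":[0,0,-0.148],"gripper":0},{"linear":[0,0,0],"delta_rot":[0,0,-0.148],"gripper":0},{"linear":[0,0,0],"delta_rot":[0,0,-0.148],"gripper":0},{"linear":[0.039,-0.0369,0],"delta_rot":[0,0,0],"gripper":0},{"linear":[0.039,-0.0369,0],"delta_rot":[0,0,0],"gripper":0},{"linear":[0.039,-0.0369,0],"delta_rot":[0,0,0],"gripper":0},{"linear":[0.039,-0.0369,0],"delta_rot":[0,0,0],"gripper":0},{"linear":[0.039,-0.0369,0],"delta_rot":[0,0,0],"gripper":0},{"linear":[0.039,-0.0369,0],"delta_rot":[0,0,0],"gripper":0}]'
python3 -m crank '[{"linear":[0,0,0],"delta_rot":[0,0,0],"gripper":0},{"linear":[0,0,0],"delta_rot":[0,0,0],"gripper":0},{"linear":[0,0,0],"delta_rot":[0,0,0],"gripper":0}]'
python3 - <<'E'
from h import *
p=r.sense(); R=p["ee_rot"]; print(np.degrees(np.arctan2(R[1,0],R[0,0])), R[:2,:2].T@(np.array([.6416,.0328])-p["tcp_pos"][:2]),p["tcp_pos"])
E
```

```text
time_s: 9.98
tcp_pos: [0.6419, 0.0341, 0.1296]
ee_rot: [[0.997, 0.074, -0.004], [0.074, -0.997, -0.001], [-0.004, 0.001, -1.0]]
wrist_force: [0.5, -0.2, -3.7]
gripper_width: 0.548
time_s: 10.35
tcp_pos: [0.6407, 0.0318, 0.1312]
ee_rot: [[0.997, 0.073, -0.002], [0.073, -0.997, -0.001], [-0.002, 0.0, -1.0]]
wrist_force: [0.4, -0.8, -4.1]
gripper_width: 0.551
4.195078723499421 [ 0.001  -0.0009] [0.6407 0.0318 0.1312]
```

```bash
python3 -m crank '[{"linear":[0.0005,-0.0005,0.03],"delta_rot":[0,0,0],"gripper":0},{"linear":[0,0,0.03],"delta_rot":[0,0,0],"gripper":0},{"linear":[0,0,0],"delta_rot":[0,0,0],"gripper":0},{"linear":[0,0,0],"delta_rot":[0,0,0],"gripper":0}]'
python3 - <<'E'
from h import *
c=capture("side"); print(r.sense()["tcp_pos"]); i=cv2.resize(c["img"][130:220,230:340],None,fx=7,fy=7,interpolation=cv2.INTER_CUBIC); cv2.imwrite("pics/p1.png",i)
E
```

```text
time_s: 10.85
tcp_pos: [0.6431, 0.0329, 0.0735]
ee_rot: [[0.997, 0.074, 0.002], [0.074, -0.997, -0.0], [0.002, 0.0, -1.0]]
wrist_force: [0.2, -0.0, -3.4]
gripper_width: 0.551
[0.6434 0.0332 0.074 ]
```

View pics/p1.png

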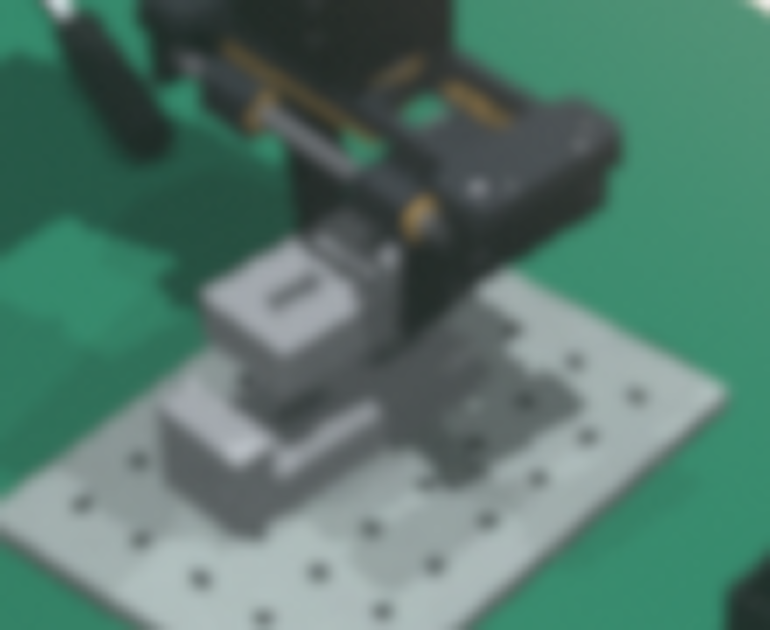

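```bash
python3 - <<'E'
from h import *
c=capture("side"); yaw=np.radians(4.2); ex=np.array([np.cos(yaw),np.sin(yaw)]); ey=np.array([-ex[1],ex[0]]); B=np.array([.6137,.0305])
for uv,z in [((258.4,172.1),.0955),((270,179.9),.0955),((263.5,193.5),.056)]:
    q=ray(c,uv,z)[0]; print((q-B)@ex,(q-B)@ey)
E
```

```text
-0.03939387252378617 0.021014369220959395
-0.03774828177101194 -0.02346248371953865
-0.05757901456288962 -0.018315872922890143
```

```bash
python3 -m crank '[{"linear":[-0.002,0.001,0],"delta_rot":[0,0,0],"gripper":0},{"linear":[0,0,0.02],"delta_rot":[0,0,0],"gripper":0},{"linear":[0,0,0.01],"delta_rot":[0,0,0],"gripper":0},{"linear":[0,0,0],"delta_rot":[0,0,0],"gripper":0},{"linear":[0,0,0],"delta_rot":[0,0,0],"gripper":0},{"linear":[0,0,0],"delta_rot":[0,0,0],"gripper":0}]'
python3 - <<'E'
from h import *
c=capture("side"); print(r.sense()["tcp_pos"]); i=cv2.resize(c["img"][130:220,230:340],None,fx=7,fy=7,interpolation=cv2.INTER_CUBIC); cv2.imwrite("pics/p2.png",i)
E
```

```text
time_s: 11.7
tcp_pos: [0.6408, 0.0324, 0.0428]
ee_rot: [[0.997, 0.074, 0.001], [0.074, -0.997, 0.0], [0.001, -0.0, -1.0]]
wrist_force: [-0.6, -0.2, -4.3]
gripper_width: 0.554
[0.6407 0.0323 0.0427]
```

View pics/p2.png

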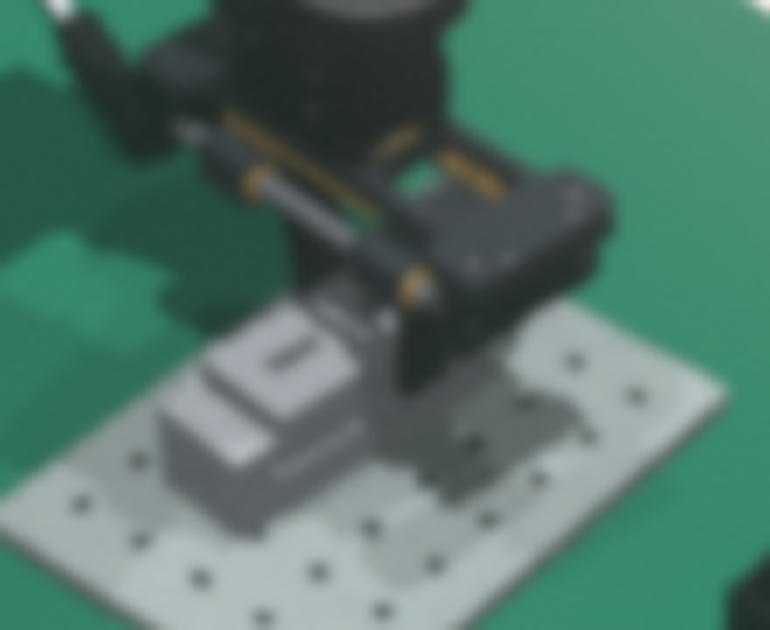

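```bash
python3 -m crank '[{"linear":[0,0,0.003],"delta_rot":[0,0,0],"gripper":0},{"linear":[0,0,0.002],"delta_rot":[0,0,0],"gripper":0},{"linear":[0,0,0],"delta_rot":[0,0,0],"gripper":0},{"linear":[0,0,0],"delta_rot":[0,0,0],"gripper":0}]'
python3 - <<'E'
from h import *
c=capture("side"); print(r.sense()["tcp_pos"],r.sense()["wrist_force"]); i=cv2.resize(c["img"][160:210,240:315],None,fx=10,fy=10,interpolation=cv2.INTER_CUBIC); cv2.imwrite("pics/p3.png",i)
E
```

```text
time_s: 12.25
tcp_pos: [0.6404, 0.0322, 0.0381]
ee_rot: [[0.997, 0.075, 0.001], [0.075, -0.997, -0.0], [0.001, 0.0, -1.0]]
wrist_force: [-3.3, 1.5, 5.3]
gripper_width: 0.553
[0.6405 0.0322 0.0381] [-3.1839  0.3176  6.2605]
```

View pics/p3.png

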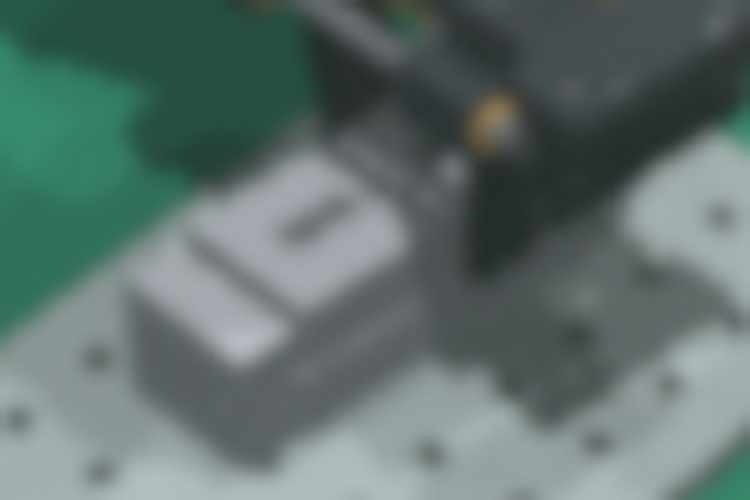

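```bash
python3 -m crank '[{"linear":[0,0,-0.0005],"delta_rot":[0,0,0],"gripper":100},{"linear":[0,0,0],"delta_rot":[0,0,0],"gripper":100},{"linear":[0,0,0],"delta_rot":[0,0,0],"gripper":100},{"linear":[0,0,0],"delta_rot":[0,0,0],"gripper":100},{"linear":[0,0,-0.03],"delta_rot":[0,0,0],"gripper":100},{"linear":[0,0,-0.06],"delta_rot":[0,0,0],"gripper":100},{"linear":[0,0.06,-0.02],"delta_rot":[0,0,0],"gripper":100},{"linear":[0,0.06,0],"delta_rot":[0,0,0],"gripper":100},{"linear":[0,0.06,0],"delta_rot":[0,0,0],"gripper":100},{"linear":[0,0.06,0],"delta_rot":[0,0,0],"gripper":100}]'
python3 - <<'E'
from h import *
c=capture("side");cv2.imwrite("pics/s5.png",c["img"]); i=cv2.resize(c["img"][150:210,240:315],None,fx=10,fy=10,interpolation=cv2.INTER_CUBIC); cv2.imwrite("pics/p4.png",i)
c=capture("top");cv2.imwrite("pics/t5.png",c["img"]); i=cv2.resize(c["img"][160:220,210:260],None,fx=10,fy=10,interpolation=cv2.INTER_CUBIC); cv2.imwrite("pics/p4t.png",i)
E
```

```text
time_s: 13.55
tcp_pos: [0.6581, -0.2082, 0.1474]
ee_rot: [[0.997, 0.075, 0.001], [0.075, -0.997, -0.0], [0.001, 0.0, -1.0]]
wrist_force: [0.1, -0.2, 0.2]
gripper_width: 0.999
```

View pics/p4.png

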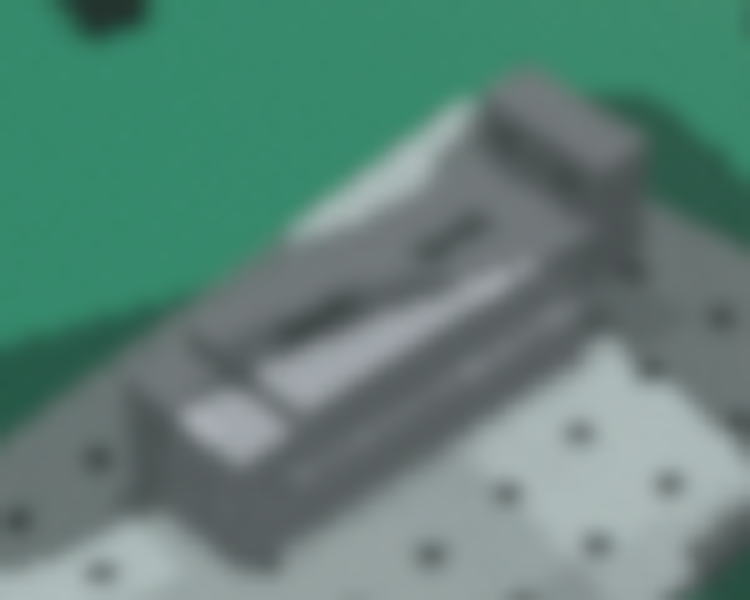

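View pics/p4t.png

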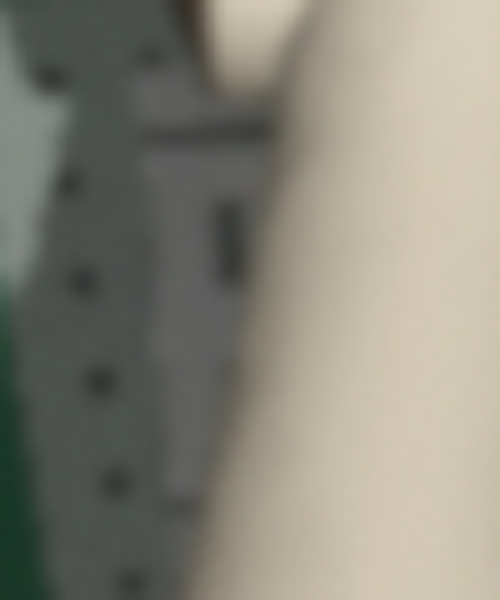

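View pics/t5.png

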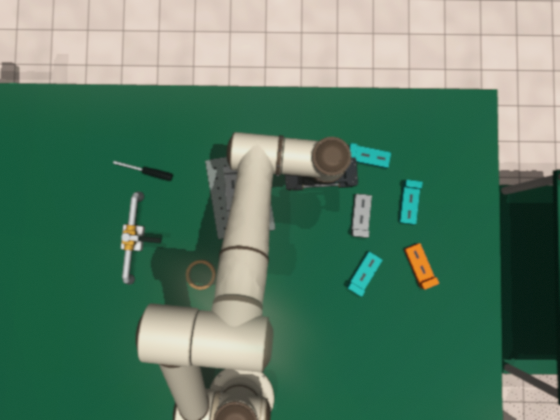

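```bash
python3 -m crank '[{"linear":[-0.0369,0.0487,0],"delta_rot":[0,0,0],"gripper":100},{"linear":[-0.0369,0.0487,0],"delta_rot":[0,0,0],"gripper":100},{"linear":[-0.0369,0.0487,0],"delta_rot":[0,0,0],"gripper":100},{"linear":[0,0,0],"delta_rot":[0,0,0.085],"gripper":100},{"linear":[0,0,0],"delta_rot":[0,0,0.085],"gripper":100},{"linear":[0,0,0.03],"delta_rot":[0,0,0],"gripper":100},{"linear":[0,0,0],"delta_rot":[0,0,0],"gripper":100},{"linear":[0,0,0],"delta_rot":[0,0,0],"gripper":100}]'
python3 - <<'E'
from h import *
p=r.sense(); R=p["ee_rot"]; print(np.degrees(np.arctan2(R[1,0],R[0,0])), R[:2,:2].T@(np.array([.5586,-.3621])-p["tcp_pos"][:2]),p["tcp_pos"])
c=capture("side"); cv2.imwrite("pics/s6.png",c["img"])
c=capture("top"); i=cv2.resize(c["img"][160:220,195:275],None,fx=9,fy=9,interpolation=cv2.INTER_CUBIC); cv2.imwrite("pics/p5t.png",i)
E
```

```text
time_s: 14.65
tcp_pos: [0.559, -0.3603, 0.1181]
ee_rot: [[0.995, -0.095, 0.001], [-0.095, -0.995, -0.001], [0.001, 0.001, -1.0]]
wrist_force: [0.1, 0.1, 0.5]
gripper_width: 1.0
-5.441457345150284 [-0.0003  0.0018] [ 0.559  -0.3603  0.1181]
```

View pics/p5t.png

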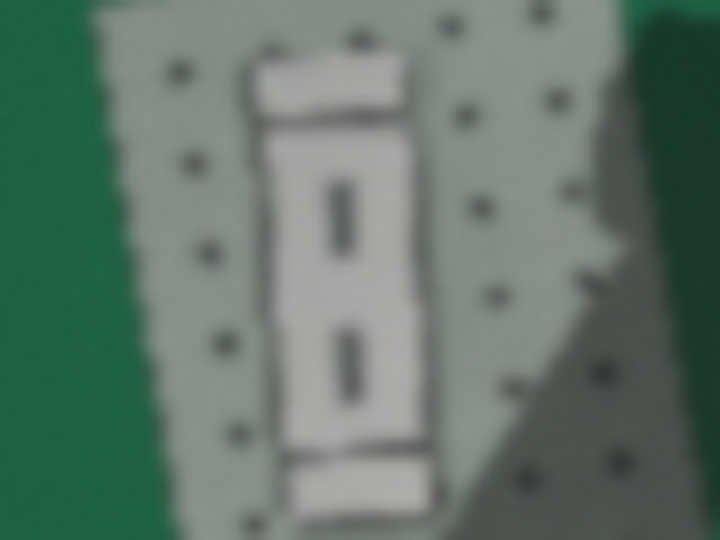

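View pics/s6.png

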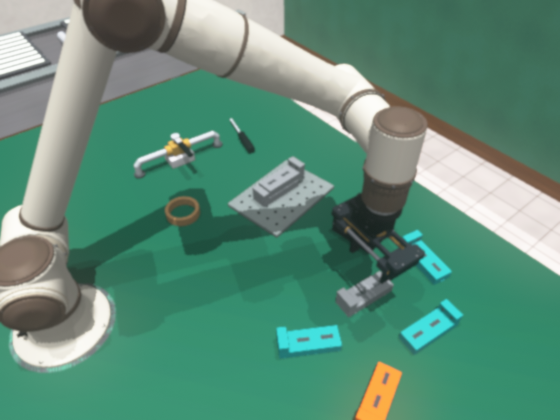

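```bash
python3 -m crank '[{"linear":[0,0.0012,0.05],"delta_rot":[0,0,0],"gripper":100},{"linear":[0,0,0.04],"delta_rot":[0,0,0],"gripper":100},{"linear":[0,0,0.0225],"delta_rot":[0,0,0],"gripper":100},{"linear":[0,0,0],"delta_rot":[0,0,0],"gripper":100},{"linear":[0,0,0],"delta_rot":[0,0,0],"gripper":100},{"linear":[0,0,0],"delta_rot":[0,0,0],"gripper":100}]'
```

```text
time_s: 15.5
tcp_pos: [0.5595, -0.3619, 0.0068]
ee_rot: [[0.995, -0.095, 0.003], [-0.095, -0.995, -0.001], [0.003, 0.001, -1.0]]
wrist_force: [-0.5, -0.5, -0.3]
gripper_width: 0.999
```

```bash
python3 -m crank '[{"linear":[0,0,0.004],"delta_rot":[0,0,0],"gripper":100},{"linear":[0,0,0],"delta_rot":[0,0,0],"gripper":100},{"linear":[0,0,0],"delta_rot":[0,0,0],"gripper":0},{"linear":[0,0,0],"delta_rot":[0,0,0],"gripper":0},{"linear":[0,0,0],"delta_rot":[0,0,0],"gripper":0},{"linear":[0,0,0],"delta_rot":[0,0,0],"gripper":0},{"linear":[0,0,0],"delta_rot":[0,0,0],"gripper":0},{"linear":[0,0,0],"delta_rot":[0,0,0],"gripper":0}]'
python3 - <<'E'
from h import *
c=capture("top")
seg(c,"stack",(220,160,30,60),160,.060,140)
for lo,hi,nm in((222,231.5,"L"),(237,248,"R")):
    x,y=220,168; g=cv2.GaussianBlur(sub(c["img"],220,168,30,56).min(2).astype(np.float32),(0,0),2); gx=cv2.Sobel(g,cv2.CV_32F,1,0)
    a,b=int((lo-x)*K),int((hi-x)*K); E=[]
    for v in range(int((176-y)*K),int((207-y)*K)):
        row=gx[v,a:b]; E.append((a+(row.argmax() if nm=="L" else row.argmin()),v))
    P=ray(c,up2uv(E,x,y),.060); f=cv2.fitLine(P.astype(np.float32),cv2.DIST_HUBER,0,.001,.001).ravel(); d=f[:2]*np.sign(f[0])
    print(nm,f[2:],np.degrees(np.arctan2(d[1],d[0])),np.abs((P-f[2:])@np.array([-d[1],d[0]])).mean())
E
```

```text
time_s: 16.5
tcp_pos: [0.5584, -0.3618, 0.0008]
ee_rot: [[0.995, -0.096, 0.0], [-0.096, -0.995, -0.0], [0.0, 0.0, -1.0]]
wrist_force: [-0.0, -1.1, -0.7]
gripper_width: 0.546
stack ctr [0.6241 0.0322] LxW 0.10048811076094098 0.041293731295705606 yaw 4.3581433886996
  slots [np.int32(1106), np.int32(1044)] [[0.6490803364307776, 0.034113233699834045], [0.5991434831639425, 0.03038251920173962]]
  slot mid [0.6241 0.0322] yaw 4.27255276644893
L [0.6188 0.0548] 4.322413 0.0006219354672371825
R [0.6257 0.0088] 3.8091497 0.0005754309711166557
```

```bash
python3 -m crank '[{"linear":[0,0,-0.03],"delta_rot":[0,0,0],"gripper":0},{"linear":[0,0,-0.05],"delta_rot":[0,0,0],"gripper":0},{"linear":[0,0,-0.06],"delta_rot":[0,0,0],"gripper":0},{"linear":[0,0,0],"delta_rot":[0,0,-0.085],"gripper":0},{"linear":[0,0,0],"delta_rot":[0,0,-0.085],"gripper":0},{"linear":[0,0,0],"delta_rot":[0,0,0],"gripper":0},{"linear":[0,0,0],"delta_rot":[0,0,0],"gripper":0},{"linear":[0,0,0],"delta_rot":[0,0,0],"gripper":0}]'
python3 - <<'E'
from h import *
p=r.sense(); R=p["ee_rot"]; print(np.degrees(np.arctan2(R[1,0],R[0,0])), R[:2,:2].T@(np.array([.6104,.0311])-p["tcp_pos"][:2]),p["tcp_pos"])
c=capture("side"); i=cv2.resize(c["img"][180:290,310:430],None,fx=5,fy=5,interpolation=cv2.INTER_CUBIC); cv2.imwrite("pics/b2.png",i)
E
```

```text
time_s: 17.55
tcp_pos: [0.5581, -0.3613, 0.1401]
ee_rot: [[0.997, 0.073, -0.001], [0.073, -0.997, 0.001], [-0.001, -0.001, -1.0]]
wrist_force: [-0.0, -0.6, -5.6]
gripper_width: 0.548
4.209518479804893 [ 0.0809 -0.3875] [ 0.5581 -0.3613  0.1401]
```

View pics/b2.png

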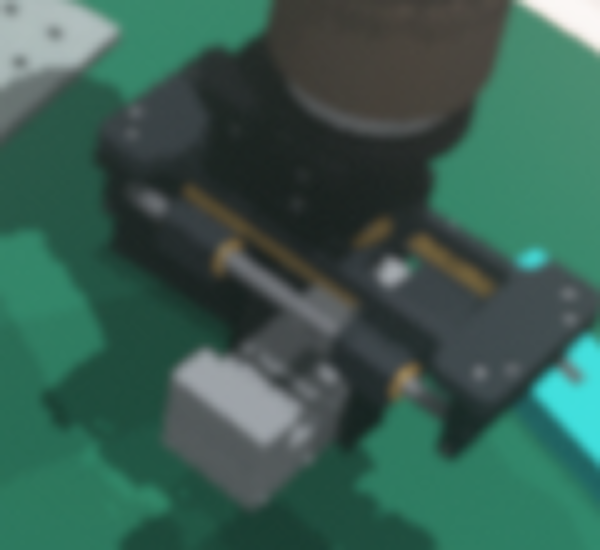

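```bash
python3 -m crank '[{"linear":[0.0101,-0.0484,0],"delta_rot":[0,0,0],"gripper":0},{"linear":[0.0101,-0.0484,0],"delta_rot":[0,0,0],"gripper":0},{"linear":[0.0101,-0.0484,0],"delta_rot":[0,0,0],"gripper":0},{"linear":[0.0101,-0.0484,0],"delta_rot":[0,0,0],"gripper":0},{"linear":[0.0101,-0.0484,0],"delta_rot":[0,0,0],"gripper":0},{"linear":[0.0101,-0.0484,0],"delta_rot":[0,0,0],"gripper":0},{"linear":[0.0101,-0.0484,0],"delta_rot":[0,0,0],"gripper":0},{"linear":[0.0101,-0.0484,0],"delta_rot":[0,0,0],"gripper":0},{"linear":[0,0,0],"delta_rot":[0,0,0],"gripper":0},{"linear":[0,0,0],"delta_rot":[0,0,0],"gripper":0}]'
python3 -m crank '[{"linear":[0,0,0.03],"delta_rot":[0,0,0],"gripper":0},{"linear":[0,0,0.015],"delta_rot":[0,0,0],"gripper":0},{"linear":[0,0,0],"delta_rot":[0,0,0],"gripper":0},{"linear":[0,0,0],"delta_rot":[0,0,0],"gripper":0},{"linear":[0,0,0],"delta_rot":[0,0,0],"gripper":0}]'
python3 - <<'E'
from h import *
p=r.sense(); R=p["ee_rot"]; print(np.degrees(np.arctan2(R[1,0],R[0,0])), R[:2,:2].T@(np.array([.6104,.0311])-p["tcp_pos"][:2]),p["tcp_pos"])
c=capture("side"); i=cv2.resize(c["img"][120:215,225:325],None,fx=7,fy=7,interpolation=cv2.INTER_CUBIC); cv2.imwrite("pics/b3.png",i)
E
```

```text
time_s: 18.85
tcp_pos: [0.61, 0.0306, 0.1407]
ee_rot: [[0.997, 0.074, -0.001], [0.074, -0.997, -0.0], [-0.001, 0.0, -1.0]]
wrist_force: [-0.1, -0.9, -5.6]
gripper_width: 0.547
time_s: 19.48
tcp_pos: [0.611, 0.0306, 0.097]
ee_rot: [[0.997, 0.074, 0.002], [0.074, -0.997, 0.0], [0.002, -0.0, -1.0]]
wrist_force: [-0.1, 0.3, -6.0]
gripper_width: 0.548
4.250220088308907 [-0.0006 -0.0005] [0.611  0.0306 0.097 ]
```

View pics/b3.png

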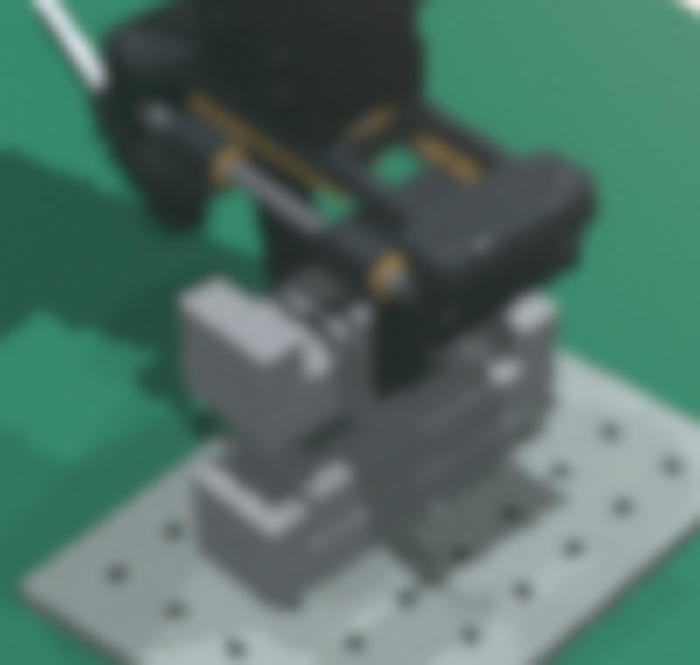

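```bash
python3 - <<'E'
from h import *
c=capture("side"); yaw=np.radians(4.2); ex=np.array([np.cos(yaw),np.sin(yaw)]); ey=np.array([-ex[1],ex[0]]); B=np.array([.6137,.0305])
for uv,z in [((250.6,162),.1402),((262.9,171.3),.1402)]:
    q=ray(c,uv,z)[0]; print((q-B)@ex,(q-B)@ey)
E
```

```text
-0.06094429310715582 0.023868724751056624
-0.062124889804507956 -0.02548002390788548
```

```bash
python3 -m crank '[{"linear":[-0.002,0,0.01],"delta_rot":[0,0,0],"gripper":0},{"linear":[0,0,0.02],"delta_rot":[0,0,0],"gripper":0},{"linear":[0,0,0],"delta_rot":[0,0,0],"gripper":0},{"linear":[0,0,0],"delta_rot":[0,0,0],"gripper":0},{"linear":[0,0,0],"delta_rot":[0,0,0],"gripper":0}]'
python3 - <<'E'
from h import *
p=r.sense(); R=p["ee_rot"]; print(R[:2,:2].T@(np.array([.6085,.0309])-p["tcp_pos"][:2]),p["tcp_pos"])
c=capture("side"); i=cv2.resize(c["img"][130:215,235:325],None,fx=8,fy=8,interpolation=cv2.INTER_CUBIC); cv2.imwrite("pics/b4.png",i)
E
```

```text
time_s: 20.2
tcp_pos: [0.6089, 0.0306, 0.0667]
ee_rot: [[0.997, 0.074, 0.002], [0.074, -0.997, 0.0], [0.002, -0.0, -1.0]]
wrist_force: [-0.1, 0.8, -5.8]
gripper_width: 0.546
[-0.0004 -0.0003] [0.6089 0.0306 0.0667]
```

View pics/b4.png

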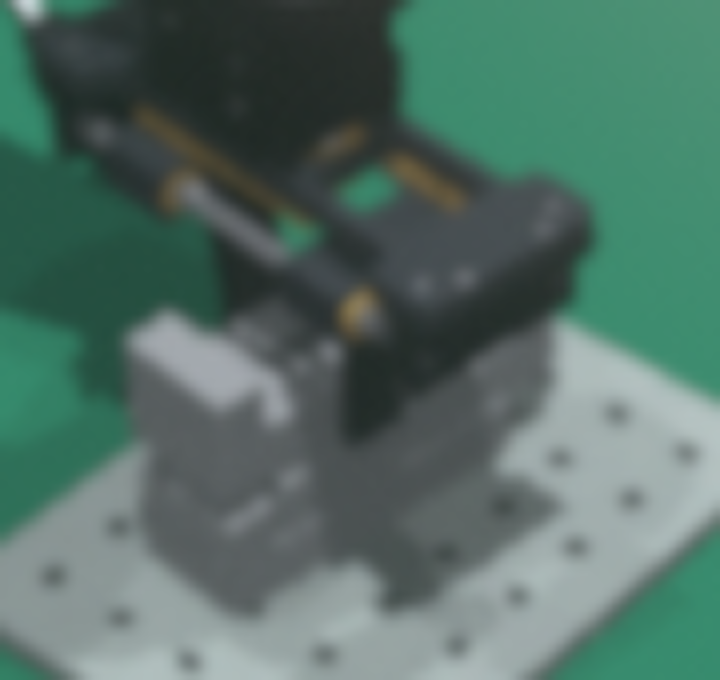

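Clear of A's flange and in line. I'll lower it to contact.

```bash
python3 -m crank '[{"linear":[0,0,0.003],"delta_rot":[0,0,0],"gripper":0},{"linear":[0,0,0.002],"delta_rot":[0,0,0],"gripper":0},{"linear":[0,0,0.001],"delta_rot":[0,0,0],"gripper":0},{"linear":[0,0,0],"delta_rot":[0,0,0],"gripper":0},{"linear":[0,0,0],"delta_rot":[0,0,0],"gripper":0}]'
python3 - <<'E'
from h import *
p=r.sense(); print(p["tcp_pos"],p["wrist_force"],p["moment"])
c=capture("side"); i=cv2.resize(c["img"][130:215,235:325],None,fx=8,fy=8,interpolation=cv2.INTER_CUBIC); cv2.imwrite("pics/b5.png",i)
E
```

```text
time_s: 20.88
tcp_pos: [0.6082, 0.0305, 0.0608]
ee_rot: [[0.997, 0.074, 0.0], [0.074, -0.997, -0.0], [0.0, 0.0, -1.0]]
wrist_force: [-4.9, 0.8, 5.1]
gripper_width: 0.548
[0.6082 0.0305 0.0608] [-4.9248  0.8229  5.0974] [ 0.1844  1.2817 -0.0255]
```

View pics/b5.png

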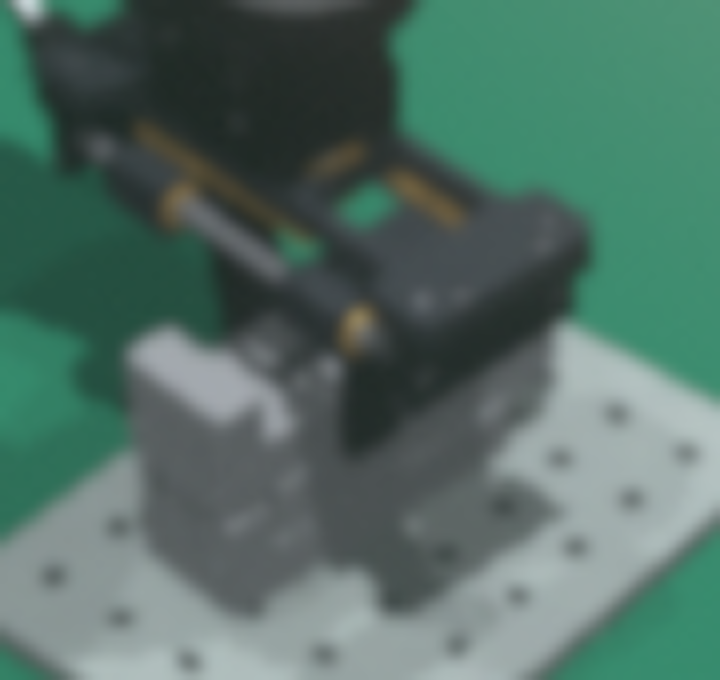

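```bash
python3 -m crank '[{"linear":[0,0,-0.0005],"delta_rot":[0,0,0],"gripper":100},{"linear":[0,0,0],"delta_rot":[0,0,0],"gripper":100},{"linear":[0,0,0],"delta_rot":[0,0,0],"gripper":100},{"linear":[0,0,0],"delta_rot":[0,0,0],"gripper":100},{"linear":[0,0,-0.03],"delta_rot":[0,0,0],"gripper":100},{"linear":[0,0,-0.06],"delta_rot":[0,0,0],"gripper":100},{"linear":[0,0,-0.06],"delta_rot":[0,0,0],"gripper":100},{"linear":[0,0.06,0],"delta_rot":[0,0,0],"gripper":100},{"linear":[-0.02,0.06,0],"delta_rot":[0,0,0],"gripper":100},{"linear":[-0.02,0.06,0],"delta_rot":[0,0,0],"gripper":100}]'
python3 -m crank '[{"linear":[-0.02,0.06,0],"delta_rot":[0,0,0],"gripper":100},{"linear":[-0.02,0.06,0],"delta_rot":[0,0,0],"gripper":100},{"linear":[-0.02,0.06,0],"delta_rot":[0,0,0],"gripper":100},{"linear":[0,0,0],"delta_rot":[0,0,0],"gripper":100},{"linear":[0,0,0],"delta_rot":[0,0,0],"gripper":100},{"linear":[0,0,0],"delta_rot":[0,0,0],"gripper":100}]'
python3 - <<'E'
from h import *
cs=capture("side");cv2.imwrite("pics/s9.png",cs["img"]); a=cv2.resize(cs["img"][140:215,240:320],None,fx=5,fy=5,interpolation=cv2.INTER_CUBIC)
c=capture("top");cv2.imwrite("pics/t9.png",c["img"]); b=cv2.resize(c["img"][155:230,195:275],None,fx=5,fy=5,interpolation=cv2.INTER_CUBIC); cv2.imwrite("pics/f9.png",np.hstack([a,b]))
cv2.imwrite("pics/v9.png",np.hstack([cv2.resize(c["img"][190:290,90:190],None,fx=4,fy=4,interpolation=cv2.INTER_CUBIC),cv2.resize(cs["img"][90:190,130:230],None,fx=4,fy=4,interpolation=cv2.INTER_CUBIC)]))
seg(c,"top3",(215,158,38,66),160,.084,140)
E
```

```text
time_s: 22.18
tcp_pos: [0.5817, -0.1521, 0.2104]
ee_rot: [[0.997, 0.075, 0.001], [0.075, -0.997, -0.0], [0.001, 0.0, -1.0]]
wrist_force: [0.5, -0.7, 0.6]
gripper_width: 0.998
time_s: 22.92
tcp_pos: [0.5366, -0.3312, 0.2103]
ee_rot: [[0.997, 0.076, 0.0], [0.076, -0.997, 0.0], [0.0, -0.0, -1.0]]
wrist_force: [0.4, 0.2, 0.2]
gripper_width: 1.001
top3 ctr [0.6119 0.0318] LxW 0.12462690233300444 0.04278598612817639 yaw 3.9859891961218312
  slots [np.int32(1006), np.int32(963)] [[0.6497473601053821, 0.034739687763768595], [0.6000118592418723, 0.031120669661475503]]
  slot mid [0.6249 0.0329] yaw 4.161809009065417
```

View pics/f9.png

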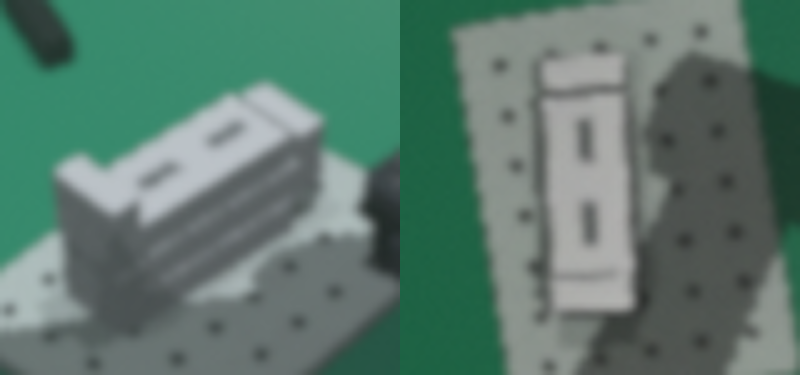

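View pics/v9.png

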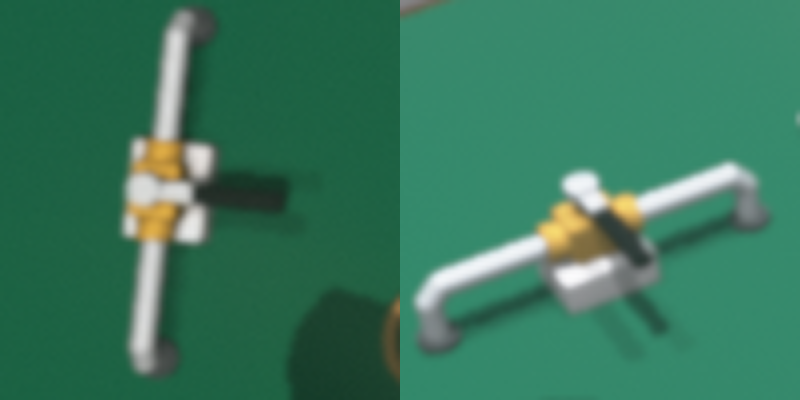

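View pics/t9.png

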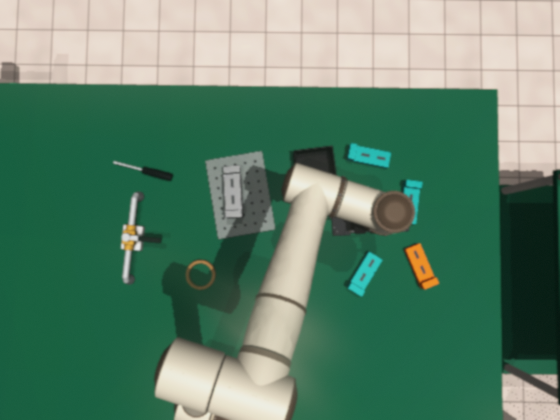

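```bash
python3 - <<'E'
from h import *
c=capture("top"); x,y,w,h=100,185,66,110; s=sub(c["img"],x,y,w,h)
# sleeve
for t in (45,55,65):
    m=(s.max(2)<t).astype(np.uint8); m[:, :int(28*K)]=0; m[:int(40*K)]=0; m[int(65*K):]=0
    n,l,st,ce=cv2.connectedComponentsWithStats(m); i=1+st[1:,4].argmax(); P=ray(c,up2uv(np.argwhere(l==i)[:,::-1],x,y),.091)
    mu,ev=cv2.PCACompute(P.astype(np.float32),None)[:2]; print(t,st[i,4],mu,np.degrees(np.arctan2(-abs(ev[0,1]),ev[0,0]*-np.sign(ev[0,1]))))
# pipe: bright pixels away from block
hsv=cv2.cvtColor(s,cv2.COLOR_BGR2HSV); m=((s.min(2)>140)).astype(np.uint8)
vv,uu=np.nonzero(m); uvp=up2uv(np.c_[uu,vv],x,y); 
sel=((uvp[:,1]>200)&(uvp[:,1]<222))|((uvp[:,1]>252)&(uvp[:,1]<274)); sel&=(uvp[:,0]<145)
P=ray(c,uvp[sel],.056).astype(np.float32); f=cv2.fitLine(P,cv2.DIST_HUBER,0,.001,.001).ravel(); print("pipe",f, np.degrees(np.arctan(f[1]/f[0])))
# knob: bright blob at axis
E
```

```text
45 34 [[0.4818 0.2955]] -90.0
55 4290 [[0.4801 0.2694]] -92.34319
65 6236 [[0.4814 0.2688]] -91.974785
pipe [ 0.9968 -0.0794  0.4835  0.343 ] -4.55469
```

```bash
python3 - <<'E'
from station import r,workorder
print(workorder.finish_job(), r.sense()["time_s"])
E
```

```text
the job is handed in; nothing more can be done
the job is handed in; nothing more can be done
```

I shut the valve first, then piled bracket_a on the bottom bracket and bracket_b on top, each turned end for end. The gripper is open and well clear of everything, and I handed the job in after about 23 s of the 69 s allowed.

**Valve:** I pushed the handle until about 16 N built up against the stop. The top picture then put the lever about 88° from the pipe, not a full 90°. That picture reading is only good to 1–2°, so I trusted the contact force and did not push again.

**Pile:** The pictures show all three brackets flat.

| Bracket | Gap to the flange beneath | Sideways offset | Yaw difference |
|---|---|---|---|
| Middle (a) | about 4 mm | about 0.5–1 mm | within 0.5° |
| Top (b) | about 6 mm (limit about 12 mm) | about 0.5–1 mm | within 0.5° |

- **Camera disagreement:** The side and top views differed by 2–3 mm on absolute positions, so I compared brackets within one view.
- **Bottom bracket:** Its flange corners had not moved in the side view when bracket_a was set down. I did not measure it again after placing bracket_b.

**Bystanders:** The screwdriver and tape core looked unmoved. The bin was partly hidden by the arm in the last top view, but nothing came near it.

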